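# Press the insert home with the locking clamp and release it

## Task

Two locking clamps are bolted to the desk; one of them has a pine strip lying in it. Close that clamp: push its raised handle all the way down until it snaps over centre and stays locked, so that its jaw presses the brass insert home in the strip. Then flick its release lever down so that the clamp springs fully open again and the strip is free; leave the empty clamp open.

Things in the scene. Friction and masses are not known exactly. Their poses are not given: they have to be found in the camera images.
- strip_clamp: Locking clamp holding the pine strip, bolted to the desk: dark steel plate 230x80x8 mm, grey cheeks 82 mm high. Origin: centre of plate underside; x runs along the plate from handle end to jaw end, y left of that, z up. The strip (300x30x14 mm, loose, top 44 mm high) lies crosswise in a channel at x=93. An identical empty clamp stands 0.30 to 0.47 m to its left or right.
- strip_clamp_handle (a joint): Its handle, rad: 0 open (up), dead centre 0.58, locked on its stop 0.70; springs open if let go before centre. Black grip 26 mm wide, hinged at clamp x=-20, y=0, z=72 mm, running 132 mm towards -x. At x=-110 its top is 143 mm high open, 71 mm locked; pushing straight down there takes 3 to 8 N. Open it rises 0.60 rad from the hinge, locked it dips 0.10 rad.
- strip_clamp_release (a joint): Its release lever, rad: 0 at rest, 0.45 at its stop; springs back. Bare steel, out to the -y side, paddle 26x28x6 mm: top centre at clamp x=15, y=-71, z=73 mm at rest, tilted up 0.25 rad, hinge at y=-23, z=58. Pressed straight down about 10 mm (0.2 rad, 5 to 10 N; stop 21 mm down) it kicks the locked handle back over centre, which then springs open by itself.
- brass_insert (a joint): Brass press-in insert standing in the middle of the strip, under the jaw: flange 16 mm across, 2 mm thick. Depth in m: 0 with the flange 6 mm clear of the wood, 0.006 fully home with the flange on the wood; locking the clamp takes it there.
- spare_clamp_handle (a joint): Handle of the other, empty clamp, rad: 0 open (up), 0.70 locked. It is to be left open.

How it is judged:
By the outcome, as a careful person would: the job done as asked, in the order asked, and still so for the second after the job is handed in, with the robot touching nothing.
It also fails if it takes over 32 s, if anything falls off the work surface, if the arm or the gripper's body presses on something with over 40 N, if the wrist force passes 120 N, or if a joint passes its speed limit or range.

## Robot

A 6-joint arm with a two-finger parallel gripper is mounted at the origin on a cart in front of the work surface, level with it; the furniture and walls round the work are solid. World frame = base frame: x ahead of the robot, y to its left, z up, the work surface at z = 0. Lengths are in mm, angles in rad, forces in N, time in s.
With the tool pointing down it reaches from about 300 to 875 mm from the base axis. Payload 4.2 kg.
Tool frame: the origin (TCP) lies on the centre line of the jaws, within the pads' length; the fingertips stand 25 mm ahead of it and the grasp point (between the pads) lies 6 mm ahead of it; z points along the fingers, y is the line along which they close (so a half turn about z gives the same grasp; the last joint's range is limited). The gripper opens to 85 mm and grips with 20 to 120 N. Pads are 22 mm wide; open, the fingers measure 114 mm over their backs; the gripper's body (76 mm by 85 mm) begins 54 mm behind the grasp point. The pads swing forward as they close: fully open they stand 13 mm farther back than shut.
Start: joints at [-1.321, 0.32, 1.565, -0, 1.257, -0.02], TCP at [153.262, -554.214, 219.738] pointing down, gripper open.
Joint ranges: [-3.11, 3.11], [-0.84, 2.01], [0.21, 2.61], [-1.34, 4.49], [0.05, 2.63], [-2.56, 2.56]. Speed limits (rad/s): [2.57, 2.57, 3.14, 3.14, 3.14, 3.14].

## Interface

Orientations are given as a 3x3 rotation matrix whose columns are the frame's x, y, z axes.
In Python, from cell import bot, optics gives the robot as it stands.
- The arm moves only by the tool carry_out, never from a script. Its argument "plan" is one flat list of numbers, 7 for each row, row after row: the turn, a rotation vector about the tool's x, y, z in degrees, then the shift along the tool's x, y, z in mm, then the opening in per cent of the stroke, from 0 (shut) to 100 (fully open). A call has 1 to 8 rows; each row shifts and turns the commanded pose from where the row before left it, along the tool's axes as they then stand; what a row does not reach is not made up. A row lasts 1/8 s, in which the tool goes at most 62.5 mm and 10.7 degrees, less where a joint would pass 70% of its speed; a pose out of reach is approached as far as the arm can. A call with a gripper value outside its range is refused whole. The fingers move at their own pace and stop on an object; "newtons" is the grip in N (left out, the last holds). Time passes only in rows, so rows that do not move let the fingers close. It gives the time, the measured TCP pose, the force, the opening and the grip force at its end, in the units of the state.
- bot.observe(): the state, without advancing time (a new reading comes with each control period).
- optics.read_camera(name): name is "scene" or "top" or "wrist"; returns a dict with "frame" (480x640x3 uint8, blue, green, red), "camera_matrix" (3x3 intrinsics, pixels), "dist_coeffs" ([k1, k2, p1, p2, k3] as OpenCV has them; the pictures are not rectified), "world_to_cam" (4x4, takes a point from world to camera coordinates). Camera axes: x right, y up, looking along -z (the intrinsics and any distortion apply to the point x, -y, -z); pixel columns grow to the right and rows downward; lengths in mm; the calibration is good to about 2 mm. A picture is of the moment at which its call begins. There is no depth.
- bot.finish_job(): hands the job in; it is judged then, once.
The state is a dict: "time": time; "joint_positions": joint angles; "dq": joint speeds; "joint_efforts": joint torques, N m; "position": TCP position; "orientation": TCP orientation; "force": force on the tool from outside, world axes, zero at the start; "torque": the same for the moment, N m; "opening": opening from 0.0 (shut) to 1.0 (fully open); "grasp_force": force on a finger pad.
Only numpy, scipy, OpenCV 4.12 (cv2) and the standard library are available. Lean on these libraries where they do the work, as an engineer would, in place of code of your own. Each camera call takes 0.05 s, during which the arm holds its last target. There are 200 camera calls.

## Working session

There is one attempt and no reset: what is moved stays moved. The work goes in short steps, Python scripts to look and compute and a tool call to move; the robot and the scene stay as the last step left them, time stands still between calls to the robot, and variables do not carry over. Pictures are saved under pics/ and viewed, at most 10 in all, crops included, and the job is handed in when it is done.

Besides the shell and the picture viewer there is one more tool, called after "Emit:" by a JSON object that holds its "method" and its "body". carry_out: Moves the arm, as the interface text tells. Its arguments: {"type":"object","properties":{"plan":{"type":"array"},"newtons":{"type":"number"}},"required":["plan"]}

```bash
mkdir -p pics; ls; python3 - <<'E'
from cell import bot, optics
import cv2,numpy as np
for n in ("scene","top"):
    c=optics.read_camera(n); cv2.imwrite(f"pics/{n}0.png",c["frame"])
    print(n,c["camera_matrix"],c["dist_coeffs"],np.round(c["world_to_cam"],3))
s=bot.observe();print(s["time"],s["orientation"],s["force"])
E
```

```text
pics
scene [[482.71952489   0.         320.16482656]
 [  0.         482.71952489 249.95961252]
 [  0.           0.           1.        ]] [-0.04971356  0.          0.          0.          0.        ] [[-7.79000e-01 -6.27000e-01  1.70000e-02  4.50079e+02]
 [ 3.64000e-01 -4.30000e-01  8.26000e-01 -2.82610e+02]
 [-5.11000e-01  6.50000e-01  5.63000e-01 -6.68368e+02]
 [ 0.00000e+00  0.00000e+00  0.00000e+00  1.00000e+00]]
top [[594.2037445    0.         320.84271116]
 [  0.         594.2037445  250.94346335]
 [  0.           0.           1.        ]] [0.04438459 0.         0.         0.         0.        ] [[ 5.300000e-02 -9.990000e-01  6.000000e-03 -3.740700e+01]
 [ 9.790000e-01  5.300000e-02  1.980000e-01 -6.267030e+02]
 [-1.980000e-01 -4.000000e-03  9.800000e-01 -1.001355e+03]
 [ 0.000000e+00  0.000000e+00  0.000000e+00  1.000000e+00]]
0.1 [[ 9.63826244e-01  2.66531081e-01 -3.93075997e-04]
 [ 2.66531368e-01 -9.63824961e-01  1.57299494e-03]
 [ 4.03955855e-05 -1.62086089e-03 -9.99998686e-01]] [ 0.42410499 -0.04361178  0.56641391]
```

View pics/top0.png

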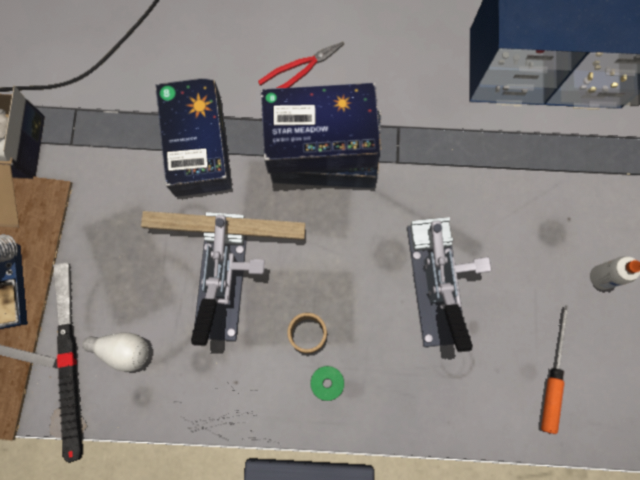

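View pics/scene0.png

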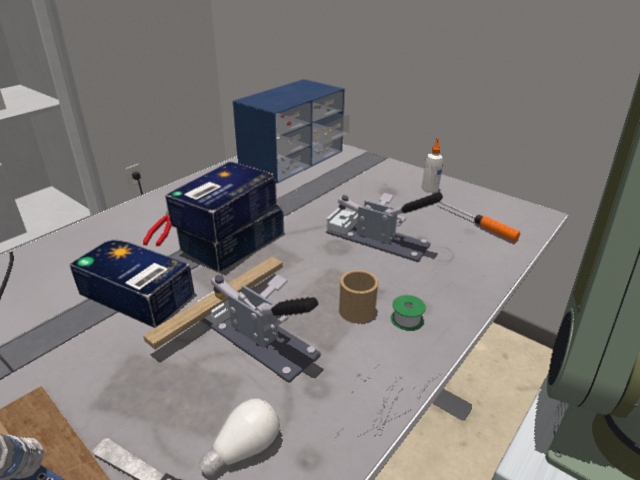

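```bash
python3 - <<'E'
import cv2
a=cv2.imread("pics/top0.png")[195:355,140:320]; b=cv2.imread("pics/scene0.png")[255:385,140:330]
cv2.imwrite("pics/topc.png",cv2.resize(a,None,fx=3.6,fy=3.6,interpolation=2))
cv2.imwrite("pics/scenec.png",cv2.resize(b,None,fx=4,fy=4,interpolation=2))
E
```

```text
(no output)
```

View pics/topc.png

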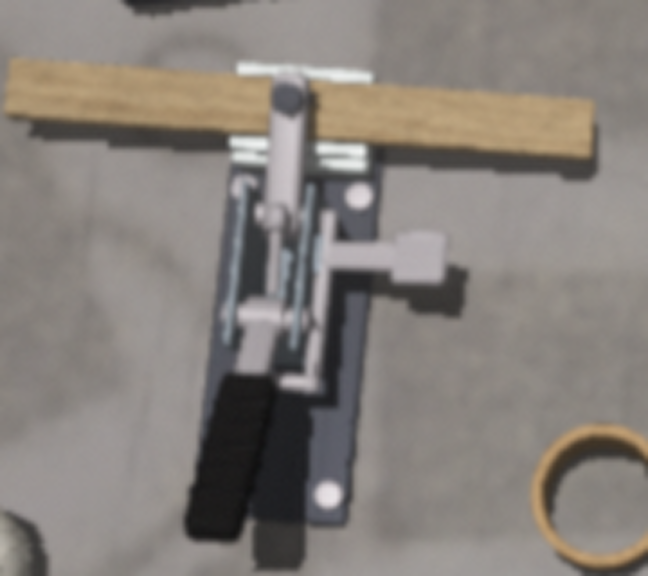

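View pics/scenec.png

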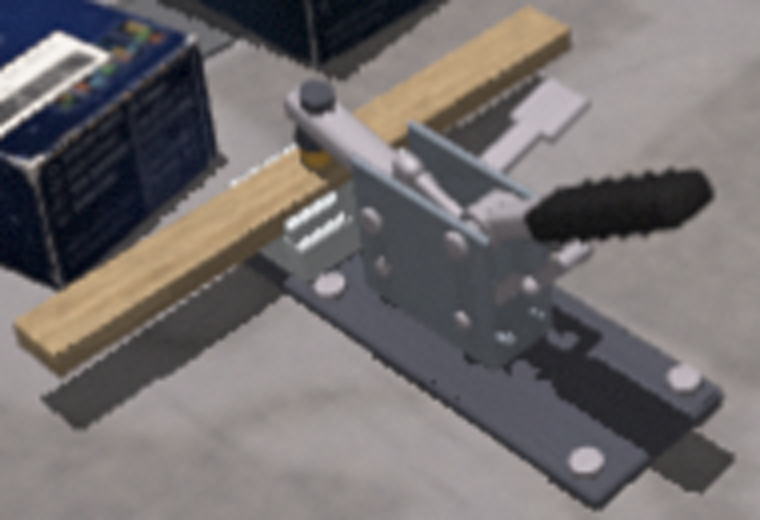

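```bash
cat > h.py <<'E'
import cv2,numpy as np
from cell import bot,optics
C={}
def ray(n,uv):
    c=C.setdefault(n,optics.read_camera(n)); T=np.array(c["world_to_cam"])
    u=cv2.undistortPoints(np.array([[uv]],float),np.array(c["camera_matrix"]),np.array(c["dist_coeffs"])).ravel()
    R=T[:3,:3]; return -R.T@T[:3,3], R.T@np.array([u[0],-u[1],-1])
def plane(n,uv,z):
    o,d=ray(n,uv); return o+d*(z-o[2])/d[2]
def tri(a,b):
    (o,d),(p,e)=ray("top",a),ray("scene",b)
    k=np.linalg.lstsq(np.c_[d,-e],p-o,rcond=None)[0]
    x,y=o+d*k[0],p+e*k[1]; return (x+y)/2,np.linalg.norm(x-y)
def t(x,y): return (140+(x+.5)/3.6-.5,195+(y+.5)/3.6-.5)
def s(x,y): return (140+(x+.5)/4-.5,255+(y+.5)/4-.5)
E
python3 - <<'E'
from h import *
np.set_printoptions(precision=1,suppress=True)
FR,FL,RR=[plane("top",t(*p),11) for p in((359,195),(245,185),(328,495))]
fl,rl,rr=[plane("scene",s(*p),11) for p in((330,284),(587,460),(683,378))]
print("top",FR,FL,RR,"scene",fl,rl,rr)
c=(FR+rl)/2; c2=(FL+RR)/2;c3=(fl+rr)/2
x=(FR-RR)+(fl-rl); th=np.arctan2(x[1],x[0]); x2=FR-RR; print("centres",c,c2,c3,"yaw",th,np.arctan2(x2[1],x2[0]))
a=plane("top",t(7,88),44);b=plane("top",t(594,129),44);print("strip",np.arctan2(*(a-b)[[1,0]])-np.pi/2,(a+b)/2)
pp,e=tri(t(419,257),s(549,110));print("paddle tri",pp,e,plane("top",t(419,257),73))
o=(c2[:2]+c3[:2])/2; yaw=th
R=np.array([[np.cos(yaw),-np.sin(yaw)],[np.sin(yaw),np.cos(yaw)]])
print("pred paddle",o+R@[15,-71],"hinge",o+R@[-20,0],"grip press",o+R@[-110,0],"tip",o+R@[-129,0],"strip c",o+R@[93,0])
print("grip top pix tip",plane("top",t(214,530),150))
print(plane("top",t(600,492),60),"ring")
s0=bot.observe();print(s0["position"])
E
```

```text
top [634.1 149.5  11. ] [636.2 209.2  11. ] [478.5 152.6  11. ] scene [632.1 208.8  11. ] [477.  211.5  11. ] [476.3 152.5  11. ]
centres [555.6 180.5  11. ] [557.3 180.9  11. ] [554.2 180.6  11. ] yaw -0.018758323012444157 -0.01987750980558401
strip -0.016689608721388804 [670.8 177.7  44. ]
paddle tri [592.3 108.7  68.8] 2.164633045270884 [592.5 108.8  73. ]
pred paddle [569.4 109.5] hinge [535.8 181.1] grip press [445.8 182.8] tip [426.8 183.2] strip c [648.7 179. ]
grip top pix tip [452.8 180.8 150. ]
[484.  14.  60.] ring
[ 153.3 -554.2  219.8]
```

Emit:
{"method": "carry_out", "body": {"plan": [0,0,8.2,0,0,0,0,0,0,8.2,0,0,0,0,0,0,0,22,-50,0,0,0,0,0,22,-50,0,0,0,0,0,22,-50,0,0,0,0,0,22,-50,0,0,0,0,0,22,-50,0,0,0,0,0,22,-50,0,0]}}

```text
time: 1.75
position: [290.7, -254.9, 220.0]
orientation: [[1.0, -0.017, 0.001], [-0.017, -1.0, -0.001], [0.001, 0.001, -1.0]]
force: [1.1, -0.5, 0.1]
opening: -0.004
grasp_force: 0.0
```

Emit:
{"method": "carry_out", "body": {"plan": [0,0,0,22,-50,0,0,0,0,0,22,-50,0,0,0,0,0,22,-50,0,0,0,0,0,22,-50,0,0,0,0,0,22,-50,0,0,0,0,0,22,-50,0,0,0,0,0,22,-50,0,0,0,0,0,0,0,0,0]}}

```text
time: 2.75
position: [451.1, 93.9, 219.5]
orientation: [[1.0, -0.012, 0.001], [-0.012, -1.0, 0.001], [0.001, -0.001, -1.0]]
force: [-1.0, -0.5, 0.0]
opening: 0.002
grasp_force: 0.0
```

Emit:
{"method": "carry_out", "body": {"plan": [0,0,0,8,-44,0,0,0,0,0,8,-44,0,0,0,0,0,0,0,15,0,0,0,0,0,0,15,0,0,0,0,0,0,0,0]}}

```text
time: 3.38
position: [465.9, 177.0, 188.1]
orientation: [[1.0, -0.018, -0.004], [-0.018, -1.0, -0.002], [-0.004, 0.002, -1.0]]
force: [-0.0, 0.2, 0.5]
opening: -0.0
grasp_force: 0.0
```

```bash
python3 - <<'E'
from h import *
a=optics.read_camera("scene")["frame"][200:400,120:380];b=optics.read_camera("wrist")["frame"]
cv2.imwrite("pics/chk1.png",np.vstack([cv2.resize(a,(390,300)),cv2.resize(b,(390,293))]))
print(bot.observe()["position"])
E
```

```text
[467.23730228 177.63786907 189.65192255]
```

View pics/chk1.png

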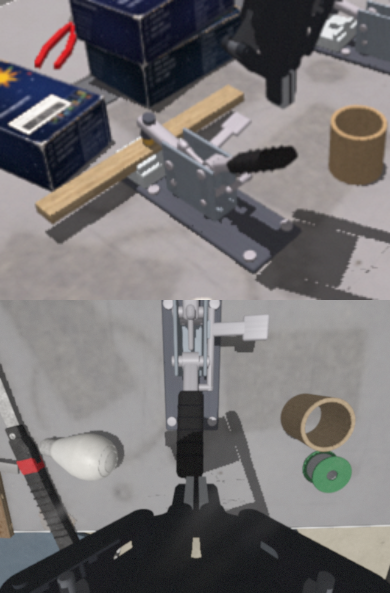

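Emit:
{"method": "carry_out", "body": {"plan": [0,0,0,3,-4,0,0,0,0,0,0,0,12,0,0,0,0,0,0,12,0,0,0,0,0,0,12,0,0,0,0,0,0,12,0]}}

```text
time: 4.1
position: [470.1, 182.6, 140.5]
orientation: [[1.0, -0.016, -0.001], [-0.016, -1.0, -0.0], [-0.001, 0.0, -1.0]]
force: [0.3, -0.7, 0.3]
opening: -0.001
grasp_force: 0.0
```

```bash
python3 - <<'E'
from h import *
a=optics.read_camera("scene")["frame"][200:400,120:380];b=optics.read_camera("wrist")["frame"]
cv2.imwrite("pics/chk2.png",np.vstack([cv2.resize(a,(390,300)),cv2.resize(b,(390,293))]))
s=bot.observe();print(s["position"],s["force"])
E
```

```text
[469.32317304 182.30297792 139.90902244] [ 0.15654387 -0.21378122  0.51707696]
```

View pics/chk2.png

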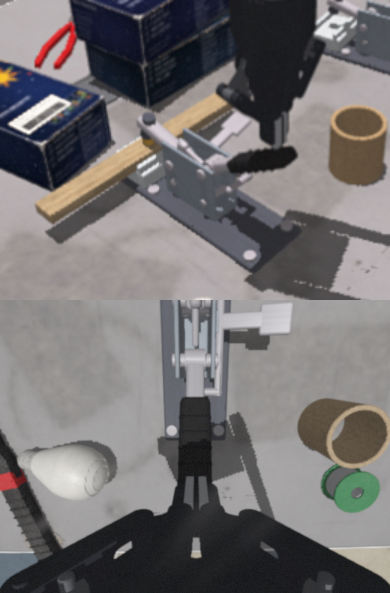

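```bash
python3 - <<'E'
from h import *
c=optics.read_camera("scene")
b=optics.read_camera("top")
def pr(c,P):
    T=np.array(c["world_to_cam"]);q=T[:3,:3]@P+T[:3,3];q=q*[1,-1,-1]
    return cv2.projectPoints(q[None],np.zeros(3),np.zeros(3),c["camera_matrix"],np.array(c["dist_coeffs"]))[0].ravel().round(1)
for P in ([470,182,143],[469.5,182.3,115],[448,182.5,146],[557.5,180.7,72],[469,182,150]):
    P=np.array(P,float); u=pr(c,P); print(P,"scene",u,"crop",((u-[120,200])*1.5).round(),"top",pr(b,P))
a=c["frame"][230:350,220:380]; d=b["frame"][250:370,150:310]
cv2.imwrite("pics/chk3.png",np.hstack([cv2.resize(a,(390,293),interpolation=2),cv2.resize(d,(390,293),interpolation=2)]))
E
```

```text
[470. 182. 143.] scene [301.3 298.8] crop [272. 148.] top [200.2 331.2]
[469.5 182.3 115. ] scene [301.5 313.4] crop [272. 170.] top [203.3 332.6]
[448.  182.5 146. ] scene [312.6 303.7] crop [289. 156.] top [198.2 345. ]
[557.5 180.7  72. ] scene [261.8 309.5] crop [213. 164.] top [213.6 283.6]
[469. 182. 150.] scene [301.8 295.4] crop [273. 143.] top [199.3 331.5]
```

View pics/chk3.png

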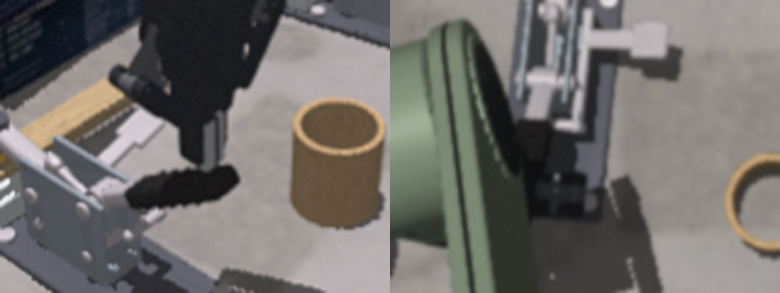

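```bash
python3 - <<'E'
from h import *
print(plane("scene",(310,268.7),165),plane("scene",(310,268.7),190))
c=optics.read_camera("wrist");T=np.array(c["world_to_cam"]);s=bot.observe();p=np.array(s["position"]);R=np.array(s["orientation"])
print("cam at",-T[:3,:3].T@T[:3,3],p)
def pr(P):
    q=(T[:3,:3]@P+T[:3,3])*[1,-1,-1]
    return cv2.projectPoints(q[None],np.zeros(3),np.zeros(3),c["camera_matrix"],np.array(c["dist_coeffs"]))[0].ravel().round(1)
for z in (-20,0,25): print(z,pr(p+R[:,2]*z))
print("grip end",pr(np.array([448,182.5,146.])),"gripmid",pr(np.array([480,182.5,136.])))
g=c["frame"]
h=cv2.resize(g[150:330,200:440],None,fx=3,fy=3,interpolation=2); h=cv2.convertScaleAbs(h,alpha=2.5,beta=10)
cv2.imwrite("pics/w4.png",h)
E
```

```text
[488.88801956 139.41603304 165.        ] [467.35014573 165.44905424 190.        ]
cam at [544.58151354 182.42573038 295.7585862 ] [470.81758243 182.80529943 142.15553971]
-20 [323.3 319.7]
0 [323.1 298. ]
25 [322.8 276.9]
grip end [324.4 346.3] gripmid [323.4 274.2]
```

View pics/w4.png

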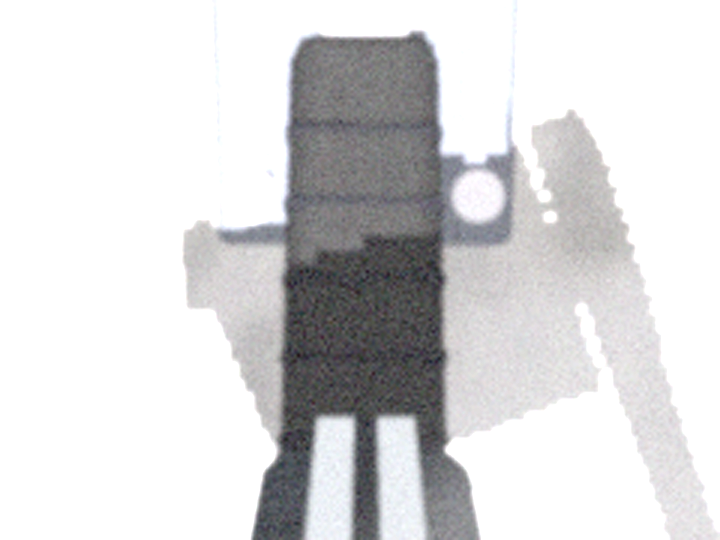

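Emit:
{"method": "carry_out", "body": {"plan": [0,0,0,0,0,6,0,0,0,0,0,0,6,0]}}

```text
time: 4.7
position: [470.8, 182.8, 129.9]
orientation: [[1.0, -0.016, 0.001], [-0.016, -1.0, 0.0], [0.001, -0.0, -1.0]]
force: [0.1, 0.0, 2.9]
opening: -0.0
grasp_force: 1.6
```

Emit:
{"method": "carry_out", "body": {"plan": [0,0,0,0,0,8,0,0,0,0,0,0,8,0,0,0,0,0,0,4,0]}}

```text
time: 5.08
position: [470.1, 182.7, 109.2]
orientation: [[1.0, -0.016, -0.001], [-0.016, -1.0, -0.0], [-0.001, 0.0, -1.0]]
force: [-1.1, -0.3, 5.2]
opening: -0.001
grasp_force: 2.1
```

Emit:
{"method": "carry_out", "body": {"plan": [0,0,0,0,0,5,0,0,0,0,0,0,5,0]}}

```text
time: 5.32
position: [470.2, 182.7, 99.4]
orientation: [[1.0, -0.016, -0.0], [-0.016, -1.0, -0.0], [-0.0, 0.0, -1.0]]
force: [-1.1, -0.0, 4.6]
opening: -0.0
grasp_force: 2.0
```

```bash
python3 - <<'E'
from h import *
a=optics.read_camera("scene")["frame"][220:370,140:340];b=optics.read_camera("wrist")["frame"][0:350,150:490]
cv2.imwrite("pics/chk5.png",np.hstack([cv2.resize(a,(480,360),interpolation=2),cv2.resize(b,(310,360))]))
s=bot.observe();print(s["position"],s["force"])
E
```

```text
[470.07995033 182.60967359  99.08670725] [-1.61885765  0.90062331  4.40384008]
```

View pics/chk5.png

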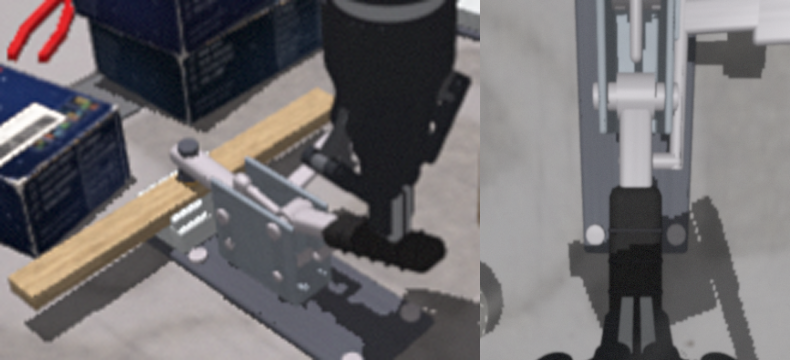

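Emit:
{"method": "carry_out", "body": {"plan": [0,0,0,0,0,5,0,0,0,0,0,0,5,0]}}

```text
time: 5.68
position: [470.1, 182.6, 89.4]
orientation: [[1.0, -0.017, -0.001], [-0.017, -1.0, -0.0], [-0.001, 0.0, -1.0]]
force: [-2.0, 0.1, 3.0]
opening: -0.003
grasp_force: 1.7
```

Emit:
{"method": "carry_out", "body": {"plan": [0,0,0,0,0,4,0,0,0,0,0,0,4,0]}}

```text
time: 5.92
position: [470.2, 182.5, 81.2]
orientation: [[1.0, -0.016, -0.001], [-0.016, -1.0, -0.0], [-0.001, 0.0, -1.0]]
force: [-0.8, -0.0, 3.7]
opening: -0.002
grasp_force: 1.3
```

Emit:
{"method": "carry_out", "body": {"plan": [0,0,0,0,0,4,0,0,0,0,0,0,4,0]}}

```text
time: 6.18
position: [470.5, 182.6, 73.2]
orientation: [[1.0, -0.016, 0.0], [-0.016, -1.0, -0.0], [0.0, 0.0, -1.0]]
force: [-0.5, -0.3, 0.7]
opening: -0.001
grasp_force: 0.4
```

Emit:
{"method": "carry_out", "body": {"plan": [0,0,0,0,0,2,0,0,0,0,0,0,0,0]}}

```text
time: 6.42
position: [470.5, 182.6, 71.4]
orientation: [[1.0, -0.016, 0.0], [-0.016, -1.0, -0.0], [0.0, 0.0, -1.0]]
force: [-0.5, 0.0, 0.4]
opening: -0.002
grasp_force: 0.0
```

Emit:
{"method": "carry_out", "body": {"plan": [0,0,0,0,0,3,0,0,0,0,0,0,3,0]}}

```text
time: 6.68
position: [470.5, 182.7, 65.6]
orientation: [[1.0, -0.016, 0.0], [-0.016, -1.0, -0.0], [0.0, 0.0, -1.0]]
force: [0.3, -0.0, 0.1]
opening: 0.001
grasp_force: 0.0
```

Emit:
{"method": "carry_out", "body": {"plan": [0,0,0,0,0,3,0,0,0,0,0,0,0,0]}}

```text
time: 6.92
position: [470.2, 182.6, 62.4]
orientation: [[1.0, -0.016, -0.001], [-0.016, -1.0, -0.0], [-0.001, 0.0, -1.0]]
force: [0.1, -0.3, 0.1]
opening: 0.003
grasp_force: 0.0
```

Emit:
{"method": "carry_out", "body": {"plan": [0,0,0,0,0,2,0,0,0,0,0,0,2,0]}}

```text
time: 7.18
position: [470.7, 182.8, 59.9]
orientation: [[1.0, -0.016, 0.001], [-0.016, -1.0, 0.0], [0.001, -0.0, -1.0]]
force: [-5.4, -1.6, 20.1]
opening: 0.003
grasp_force: 10.1
```

```bash
python3 - <<'E'
from h import *
a=optics.read_camera("scene")["frame"][220:370,140:340];b=optics.read_camera("wrist")["frame"][0:350,150:490]
cv2.imwrite("pics/chk6.png",np.hstack([cv2.resize(a,(480,360),interpolation=2),cv2.resize(b,(310,360))]))
s=bot.observe();print(s["position"],s["force"])
E
```

```text
[470.65364721 182.76082252  60.06696502] [-2.05088402 -0.52323644 10.55282563]
```

View pics/chk6.png

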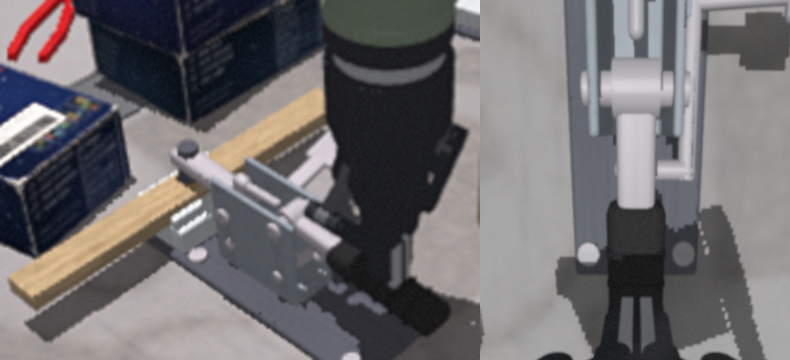

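```bash
python3 - <<'E'
from h import *
o,d=ray("scene",(274,286))
for y in (140,182): k=(y-o[1])/d[1]; print("protr",y,(o+d*k).round())
print("stack foot",plane("top",(320,187),0).round(),plane("top",(265,183),0).round(),"left box foot",plane("top",(200,193),0).round())
# stack top front edge: top px (264,160),(378,158); scene same corner approx (186,235)? (276,190)
print(tri((378,158),(275,187)))
print("paddle",plane("top",(257,267),73).round(1),bot.observe()["joint_positions"])
E
```

```text
protr 140 [567. 140.  92.]
protr 182 [525. 182. 139.]
stack foot [767.   5.   0.] [769. 112.   0.] left box foot [742. 235.   0.]
(array([787.8219168 , -96.26357718, 114.6447227 ]), np.float64(2.9302921440284853))
paddle [590.8 107.   73. ] [ 3.47678782e-01  3.72336495e-01  1.94462669e+00 -9.72299015e-05
  8.23391623e-01  1.93501215e+00]
```

Emit:
{"method": "carry_out", "body": {"plan": [0,0,0,0,0,-15,0,0,0,0,0,0,-40,0,0,0,0,0,0,-40,0,0,0,0,0,0,-25,0,0,0,0,0,0,0,0]}}

```text
time: 8.25
position: [471.7, 183.1, 181.0]
orientation: [[1.0, -0.016, 0.005], [-0.016, -1.0, 0.002], [0.005, -0.002, -1.0]]
force: [0.6, 0.4, 0.2]
opening: -0.003
grasp_force: 0.0
```

Emit:
{"method": "carry_out", "body": {"plan": [0,0,0,30,19,0,0,0,0,0,30,19,0,0,0,0,0,30,19,0,0,0,0,0,30,18,0,0,0,0,0,0,0,20,0,0,0,0,0,0,20,0,0,0,0,0,0,0,0]}}

```text
time: 9.12
position: [587.3, 105.3, 135.8]
orientation: [[1.0, -0.017, -0.006], [-0.017, -1.0, -0.001], [-0.006, 0.001, -1.0]]
force: [-0.6, -1.0, -0.3]
opening: -0.002
grasp_force: 0.0
```

```bash
python3 - <<'E'
from h import *
c=optics.read_camera("scene"); f=c["frame"]
print("open loc",[f[y,x].tolist() for x,y in((301,302),(312,302))],"locked loc",[f[y,x].tolist() for x,y in((315,349),(300,340))])
w=optics.read_camera("wrist");T=np.array(w["world_to_cam"]);s=bot.observe();p=np.array(s["position"])
def pr(P):
    q=(T[:3,:3]@P+T[:3,3])*[1,-1,-1]
    return cv2.projectPoints(q[None],np.zeros(3),np.zeros(3),w["camera_matrix"],np.array(w["dist_coeffs"]))[0].ravel().round(1)
print(p,"tcp px",pr(p),"tip25",pr(p-[0,0,25]),"paddle",pr(np.array([592.,108.5,73])))
g=w["frame"]; m=(g.min(2)>175).astype(np.uint8)
n,l,st,ce=cv2.connectedComponentsWithStats(m)
for i in range(1,n):
    if st[i,4]>300: print(st[i],ce[i].round())
E
```

```text
open loc [[69, 71, 76], [64, 66, 69]] locked loc [[47, 48, 50], [44, 45, 47]]
[588.99861126 105.73064534 138.31655461] tcp px [322.6 297.6] tip25 [322.4 276.3] paddle [317.7 246.8]
[148  77 110  10 988] [204.  81.]
[ 181  126   28   80 1481] [195. 165.]
[156 139  26  17 339] [170. 147.]
[223 138  38  18 517] [243. 147.]
[184 295  31  12 316] [200. 300.]
[197 312  20  39 583] [207. 330.]
[   0  389   80   58 2811] [ 33. 416.]
```

```bash
python3 - <<'E'
from h import *
c=optics.read_camera("scene"); f=c["frame"]
m=(f.max(2)<38).astype(np.uint8)
n,l,st,ce=cv2.connectedComponentsWithStats(m)
for i in range(1,n):
    x,y=ce[i]
    if st[i,4]>80: print("now",st[i],ce[i].round())
f=cv2.imread("pics/scene0.png");m=(f.max(2)<38).astype(np.uint8)
n,l,st,ce=cv2.connectedComponentsWithStats(m)
for i in range(1,n):
    if st[i,4]>80: print("start",st[i],ce[i].round())
w=optics.read_camera("wrist")["frame"]; 
hsv=cv2.cvtColor(w,cv2.COLOR_BGR2HSV); m=((hsv[...,1]<25)&(hsv[...,2]>150)).astype(np.uint8)[200:300,240:400]
print([''.join('#' if v else '.' for v in r[::3]) for r in m[::6]].__str__().replace(', ','\n'));print(bot.observe()["position"])
E
```

```text
now [589   0  19 135 158] [598.  66.]
now [378  13  22  16 121] [386.  22.]
now [ 226   29   38   50 1353] [245.  54.]
now [239  98  14  20 135] [247. 108.]
now [249 134  50  15 434] [274. 142.]
now [ 215  146   92  125 4604] [263. 205.]
now [402 195  40  17 215] [421. 204.]
now [170 208  48  62 906] [201. 241.]
now [ 73 271  80  55 833] [120. 304.]
now [150 281  26  44 410] [162. 306.]
now [276 326  51  34 255] [299. 343.]
now [602 398   9  31  88] [606. 414.]
now [631 453   9  27 153] [635. 467.]
start [ 214  193   42   78 1703] [235. 234.]
start [402 195  40  17 248] [421. 203.]
start [ 170  206   48   64 1221] [200. 239.]
start [260 211  22  21 210] [272. 221.]
start [  72  270   81   56 1177] [117. 301.]
start [150 281  27  44 515] [162. 305.]
start [272 300  45  16 374] [293. 308.]
start [548 313  23  72 674] [560. 348.]
start [604 414  36  41 338] [621. 434.]
['.............##############..........############.....'
'..............#########...............................'
'##............########................................'
'##....................................................'
'###...................................................'
'###...................................................'
'####........##........................................'
'#####.......#.........................................'
'......................................................'
'......................................................'
'......................................................'
'......................................................'
'......................................................'
'......................................................'
'.###..................................................'
'..##..................................................'
'.###...........................................#......']
[589.56886632 105.86700385 139.33562011]
```

```bash
python3 - <<'E'
from h import *
w=optics.read_camera("wrist")["frame"]; g=cv2.GaussianBlur(cv2.cvtColor(w,cv2.COLOR_BGR2GRAY),(3,3),0)
for y in range(204,312,6): print(y,' '.join('%3d'%v for v in g[y,220:400:6]))
E
```

```text
204 157  73  74 115  88  55  52  58 109  98 151 157 162 161 162 159 109  84  83  82  82  83  86 134 156 154 146 145 108  81
210 156  78  75 172 172  57  52  55 110  88 145 155 160 161 141  82  79  81  80  79  79  80  80  80  76  79  78  79  82  78
216 153  81  72 170 178  61  53  54  99  80 112  96  97 100  84  80  80  79  79  77  76  77  77  76  70  75  76  76  79  78
222 149  89  72 167 180  67  54  54  52  50  74  76  75  81  79  78  78  77  76  75  73  75  75  74  74  77  78  78  77  77
228 152  99  75 159 182  81  60  58  54  51  72  74  78 122  98  96  96  94  96  93  74  76  76  75  76  76  77  78  76  78
234 157 104  78 163 185 176 160 157 139 162 157 149  91  96  94  95  97  95  95  94  74  74  75  78  79  79  79  77  75  77
240 152 116  77 161 187 182  98  98  98 123 123  99  98  96  94  95  95  94  93  92  73  73  73  73  78  78  76  78  75  76
246 156 117  77 133  99  97  97  96  97  96  96  96  95  96  95  94  94  93  92  93  74  74  74  74  75  78  75  75  74  76
252 154 126  76 140  98  80  59  61  69  75  87  89  92  96  94  95  94  93  94  93  73  73  74  75  76  75 
[... 431 characters left out ...]
  64  78  74  73  76  73  74  74  75  77  74  73  75  75  77  76  77  79  78 115
282  94 159  75  75 186 135  49  50 103 104  65  80  75  72  71  71  72  72  74  76  75  75  78  75  76  75  76  77  77  77
288  90 155  80  88 148 145 101  50 102 105  65  79  75  73  73  79  78  60  79  79  72  76  76  75  73  76  78  78  76  88
294 121 159 116 109 144 146  76  49  91 106 100  78  74  70  78  91  88  24  91  91  75  75  74  76  84  84 125 141 141 148
300 136 161 136 117 178 147  51  50  92 106 101 109  69  56  76  91  83  26  89  92  76  79 135 144 146 145 149 149 144 146
306 102 146 102  91 175 148 106 101 105 105  93 135  27  28  75  91  83  25  90  92  56  33  44 143 145 145 148 150 146 145
```

Emit:
{"method": "carry_out", "body": {"plan": [0,0,0,2,-1,12,0,0,0,0,0,0,12,0,0,0,0,0,0,12,0,0,0,0,0,0,6,0,0,0,0,0,0,0,0]}}

```text
time: 10.0
position: [590.8, 106.6, 95.9]
orientation: [[1.0, -0.016, -0.001], [-0.016, -1.0, -0.0], [-0.001, 0.0, -1.0]]
force: [0.7, 1.2, 0.7]
opening: 0.002
grasp_force: 0.0
```

Emit:
{"method": "carry_out", "body": {"plan": [0,0,0,0,0,5,0,0,0,0,0,0,5,0,0,0,0,0,0,5,0]}}

```text
time: 10.38
position: [591.2, 106.7, 81.5]
orientation: [[1.0, -0.016, 0.0], [-0.016, -1.0, -0.0], [0.0, 0.0, -1.0]]
force: [-0.3, 0.2, 0.1]
opening: -0.003
grasp_force: 0.0
```

Emit:
{"method": "carry_out", "body": {"plan": [0,0,0,0,0,5,0,0,0,0,0,0,5,0]}}

```text
time: 10.62
position: [591.2, 106.7, 71.3]
orientation: [[1.0, -0.016, -0.0], [-0.016, -1.0, -0.0], [-0.0, 0.0, -1.0]]
force: [-1.2, 0.0, -1.3]
opening: -0.0
grasp_force: 0.0
```

Emit:
{"method": "carry_out", "body": {"plan": [0,0,0,0,0,4,0,0,0,0,0,0,4,0]}}

```text
time: 10.88
position: [591.3, 106.6, 63.5]
orientation: [[1.0, -0.016, 0.0], [-0.016, -1.0, -0.0], [0.0, 0.0, -1.0]]
force: [-1.0, -0.5, 0.3]
opening: 0.0
grasp_force: 0.1
```

Emit:
{"method": "carry_out", "body": {"plan": [0,0,0,0,0,4,0,0,0,0,0,0,4,0]}}

```text
time: 11.12
position: [591.3, 105.8, 56.5]
orientation: [[1.0, -0.016, 0.001], [-0.016, -1.0, -0.002], [0.001, 0.002, -1.0]]
force: [-2.1, -2.5, 7.6]
opening: 0.001
grasp_force: 3.7
```

Emit:
{"method": "carry_out", "body": {"plan": [0,0,0,0,0,3,0,0,0,0,0,0,3,0]}}

```text
time: 11.38
position: [591.7, 106.4, 50.0]
orientation: [[1.0, -0.017, 0.001], [-0.017, -1.0, -0.0], [0.001, 0.0, -1.0]]
force: [0.2, -1.6, 1.8]
opening: -0.002
grasp_force: 0.7
```

```bash
cat > k.py <<'E'
from h import *
f=optics.read_camera("scene")["frame"]
m=(f.max(2)<38).astype(np.uint8)
n,l,st,ce=cv2.connectedComponentsWithStats(m)
for i in range(1,n):
    if st[i,4]>80 and 250<ce[i][0]<340 and 280<ce[i][1]<380: print("dark",st[i],ce[i].round())
s=bot.observe();print(s["time"],s["position"],s["force"])
E
python3 k.py
```

```text
dark [276 321  51  25 273] [300. 334.]
11.425 [591.27815036 106.60548206  49.32757097] [ 0.42602215 -0.69110145  0.57131857]
```

Emit:
{"method": "carry_out", "body": {"plan": [0,0,0,0,0,0,0,0,0,0,0,0,0,0,0,0,0,0,0,0,0,0,0,0,0,0,0,0]}}

```text
time: 11.92
position: [591.2, 106.7, 49.7]
orientation: [[1.0, -0.016, 0.0], [-0.016, -1.0, -0.0], [0.0, 0.0, -1.0]]
force: [0.7, -1.2, 1.1]
opening: -0.0
grasp_force: 0.7
```

```bash
python3 k.py
```

```text
dark [272 301  46  15 323] [293. 309.]
11.975 [591.23625328 106.69425038  49.69606485] [ 0.51155194 -0.73762144  1.72930015]
```

Emit:
{"method": "carry_out", "body": {"plan": [0,0,0,0,0,-10,0,0,0,0,0,0,-30,0,0,0,0,0,0,-40,0,0,0,0,0,0,-40,0,0,0,0,0,0,-40,0,0,0,0,0,40,-10,0,0,0,0,0,40,0,0,0,0,0,0,0,0,0]}}

```text
time: 12.98
position: [589.6, 24.7, 220.4]
orientation: [[1.0, -0.02, 0.0], [-0.02, -1.0, -0.0], [0.0, 0.0, -1.0]]
force: [0.1, 1.1, -0.3]
opening: -0.004
grasp_force: 0.0
```

```bash
python3 k.py; python3 - <<'E'
from h import *
f=optics.read_camera("top")["frame"]; a=cv2.imread("pics/top0.png")
d=cv2.absdiff(f,a).max(2)
for n,(x0,x1,y0,y1) in dict(strip=(140,310,205,245),spare=(405,500,215,355),grip=(190,222,295,345),insert_jaw=(200,245,210,300)).items():
    print(n,(d[y0:y1,x0:x1]>40).mean().round(3))
E
```

```text
dark [272 301  46  15 317] [293. 309.]
13.025 [589.64164256  26.01747685 220.18657449] [ 0.01412301  0.28599516 -0.01421027]
strip 0.357
spare 0.0
grip 0.293
insert_jaw 0.383
```

```bash
python3 - <<'E'
from h import *
for f in (cv2.imread("pics/scene0.png"),optics.read_camera("scene")["frame"]):
    h=cv2.cvtColor(f,cv2.COLOR_BGR2HSV)[283:304,208:232]
    m=(h[...,0]>10)&(h[...,0]<30)&(h[...,1]>140); ys,xs=np.nonzero(m)
    print(m.sum(),xs.mean()+208,ys.mean()+283,ys.min()+283,ys.max()+283)
E
```

```text
19 218.1578947368421 294.10526315789474 293 296
19 219.10526315789474 294.89473684210526 293 296
```

```bash
python3 - <<'E'
from h import *
for f in (cv2.imread("pics/scene0.png"),optics.read_camera("scene")["frame"]):
    h=cv2.cvtColor(f,cv2.COLOR_BGR2HSV)
    for y in range(284,303): print(y,' '.join('%3d/%3d'%tuple(h[y,x,1:]) for x in range(211,228)))
    print()
E
```

```text
284  16/129  17/105  11/ 94  13/101   9/117   8/135  10/134  10/149  11/156  11/168  12/196  14/199  12/195  10/196  11/194  11/189  12/185
285  17/139  12/130  11/113   8/ 92  13/ 99  11/115  11/135  11/158  13/175  12/185  12/194  12/196  14/197  12/195  10/195  12/193   8/190
286  14/141  14/141  13/119   7/ 74  15/ 84  11/ 96  14/111   8/132  11/156  10/175  10/185  11/192  12/196   9/196  10/195   9/194   9/192
287  13/141  11/139  13/115  18/ 56  12/ 62  12/ 84  10/ 98   9/110  14/129   8/152  10/172  10/182  11/191   9/197   9/195  10/196   9/194
288  14/142  13/139   8/101  20/ 50  28/ 46  13/ 59  12/ 84  14/ 94  14/107  10/125  12/150  14/170  11/181  11/191  12/194   9/196  10/197
289  11/138  11/138  16/ 96  21/ 48  35/ 44  26/ 49  17/ 59  16/ 80  11/ 94  10/104  13/122  10/148  11/167  10/180  13/191   9/195  10/196
290  14/142   9/141   6/126   8/ 61  30/ 43  33/ 46  27/ 48  14/ 56  10/ 76  11/ 93  13/102  13/118   9/143  11/164  11/180  11/188  13/196
291   8/151   1/172   0/188  18/114  20/ 50  33/ 47  39/ 46  34/ 45  22/ 57  17/ 75   8/ 92  15/101  13/116  11/140  11/
[... 3520 characters left out ...]

298  83/205  87/200  87/196  86/199  85/206  88/198  92/171  97/161 104/101 103/ 84  88/ 87  80/ 92  80/ 93  79/ 94  87/ 94  82/ 90  55/ 84
299  85/203  85/202  85/203  85/208  88/202  91/193  90/188  91/187  90/165  86/107  82/ 96  79/ 94  82/ 93  83/ 92  83/ 89  83/ 86  65/ 83
300  85/207  86/207  87/205  92/200  92/192  92/189  90/190  86/195  84/195  83/173  84/140  81/ 97  86/ 89  86/ 86  72/ 88  42/ 91  11/ 96
301  86/205  89/201  93/191  93/186  92/186  91/191  86/196  84/195  85/177  85/147  88/122  87/ 91  83/ 86  74/ 89  38/ 94   3/ 98  10/103
302  91/197  95/191  94/187  92/186  89/191  87/196  83/197  87/170  88/127  88/102  85/ 96  55/ 97  27/104  11/ 96   3/100   5/104   7/104
```

```bash
python3 -c "
from cell import bot
print(bot.finish_job())"
```

```text
the job is handed in; nothing more can be done
None
```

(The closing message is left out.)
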